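# Rock the ball feeder's seesaw gate and run the balls into the left tray

## Robot

A 6-joint arm with a two-finger parallel gripper is mounted at the origin on the work surface. World frame = base frame: x ahead of the robot, y to its left, z up, the work surface at z = 0. Lengths are in mm, angles in degrees, forces in N, time in s.
With the tool pointing down it reaches from about 350 to 850 mm from the base axis. Payload 8.1 kg.
Tool frame: the origin (TCP) lies midway between the tips of the shut fingers; the grasp point (between the pads) lies 19 mm behind it; y points along the fingers, x is the direction in which the jaws open and shut, and the axes are right-handed (so a half turn about y gives the same grasp; the last joint's range is limited). The gripper opens to 85 mm and grips with 20 to 120 N. Pads are 22 mm wide; open, the fingers measure 114 mm over their backs; the gripper's body (76 mm by 85 mm) begins 54 mm behind the grasp point. The pads swing forward as they close: fully open they stand 13 mm farther back than shut.
Start: joints at [-79.148, 7.471, 85.268, -0, 87.261, -4.893], TCP at [162.833, -577.487, 231.292] pointing down, gripper open.
Joint ranges: [-169.43, 169.43], [-51.17, 129.36], [1.28, 143.12], [-76.62, 256.62], [0, 156.53], [-152.29, 152.29]. Speed limits (degrees/s): [136.94, 136.94, 159.86, 180, 180, 180].

## Interface

Orientations are given as [roll, pitch, yaw] about the fixed x, y, z axes, in that order (R = Rz(yaw) Ry(pitch) Rx(roll)).
In Python, from bench import r gives the robot as it stands.
- The arm moves only by the tool move_arm, never from a script. Its arguments are lists of equal length, an entry for each row: "linear": the shift along the tool's x, y, z normalised to -1 to 1, where 1 is 300 mm, a list of three; "twist": the turn, a rotation vector about the tool's x, y, z normalised to -1 to 1, where 1 is pi/2 rad, a list of three; "hand": the opening, from -1 (shut) to 1 (fully open). A call has 1 to 12 rows; each row is the pose to reach, as a shift and turn from the pose measured when the call began, along the tool's axes at that moment; what a row does not reach only later rows make up. A row lasts 1/12 s, in which the tool goes at most 41.7 mm and 7.16 degrees, less where a joint would pass 70% of its speed; a pose out of reach is approached as far as the arm can. A call with a number of a shift or a turn outside -1 to 1 is refused whole. A call with a gripper value outside its range is refused whole. The fingers move at their own pace and stop on an object; "force" is the grip in N (left out, the last holds). Time passes only in rows, so rows that repeat a pose let the fingers close. It gives the time, the measured TCP pose, the force and the opening at its end, in the units of the state.
- r.sense(): the state, without advancing time (a new reading comes with each control period).
- r.snapshot(name): name is "side" or "top" or "wrist"; returns a dict with "frame" (384x512x3 uint8, red, green, blue), "range_z" (384x512 float32, mm along the optical axis (not along the pixel's ray), 0 where there is no reading), "intrinsics" (3x3 intrinsics, pixels), "R" (3x3) and "t" (3): a world point X has camera coordinates R X + t; the wrist camera has in their place "hand_eye" (4x4, takes a point from camera to tool coordinates, whose origin is the TCP and whose axes are the tool frame's). Camera axes: x right, y down, z forward; pixel columns grow to the right and rows downward; lengths in mm; the calibration is good to about 2 mm. A picture is of the moment at which its call begins: read the wrist's pose just before it.
- r.hand_in(): hands the job in, once; it reports no verdict.
The state is a dict: "time": time; "joint_pos": joint angles; "qd": joint speeds; "joint_efforts": joint torques, N m; "tool_pos": TCP position; "tcp_rot": TCP orientation; "ft_force": force on the tool from outside, world axes, zero at the start; "wrist_torque": the same for the moment, N m; "finger_gap": finger opening in mm.
Only numpy, scipy, OpenCV 4.12 (cv2) and the standard library are available. Lean on these libraries where they do the work, as an engineer would, in place of code of your own. Each camera call takes 0.05 s, during which the arm holds its last target. There are 200 camera calls.

## Task

The ball feeder's seesaw gate is tipped to the right; with a fingertip, press down its raised left end until it is fully down, then push the post of the stop sideways, fully to the right, so that all three steel balls roll by themselves down the left chute and come to rest in the left tray. Grasp and lift nothing, do not touch the balls, and leave the tools and containers around the feeder where they are. Left and right are as seen from the robot.

Things in the scene. Friction and masses are not known exactly. Their poses are not given: they have to be found in the camera images.
- feeder: Fixed green and steel ball feeder, 600 mm wide. Origin at bench height under the gate's pivot; x points away from the robot, y left, z up; turned by up to 0.25 rad. A channel (44 mm wide, y = 0, x = 18 to 208 mm) slopes down to the pivot; its balls drop on the gate's middle and roll to its low end, down that chute into that tray. Apart from the stop all is under 170 mm high.
- gate (a joint): Angle of the seesaw gate, an aluminium trough 240 mm long (feeder y), 43 mm wide, rocking on a pivot along feeder x at 96 mm height. 0 is level, +0.30 the left (+y) end fully down on its limit, -0.30 the right end. Starts right end low (-0.30 to -0.20). Friction holds it where it is left, it does not spring back; about 1 N on a thumb plate moves it.
- left_plate (a point): Middle of the top face of the gate's left thumb plate: a flat lug 46 (x) by 40 (y) mm, 5 mm thick, on the robot's side of the trough, 95 mm left of the pivot and 46 mm towards the robot. At the start it is raised, 140 to 150 mm above the bench; with the left end fully down, about 94 mm. Axes turn with the gate. Free space under it.
- right_plate (a point): The same on the right (-y) end of the gate.
- stop (a joint): Travel (m) of the stop, a steel plate across the feed channel with a round post on top. 0 is shut; it slides right (feeder -y) to 0.055, fully open at its limit. About 2 N moves it and it stays where it is left. The balls roll free from about 0.035.
- stop_post (a point): Centre of the top of the stop's upright round post, 16 mm in diameter, 75 mm behind the pivot, top about 224 mm above the bench. The post is the upper 52 mm of the stop, clear above the channel walls and the balls (all under 170 mm); push it sideways there, 10 to 40 mm below its top.
- left_tray (a point): Centre of the floor of the left tray, at the feeder's left end: 112 mm (x) by 110 mm (y) inside, rubber floor 11 mm above the bench, walls to about 55 mm (75 mm at the outer end).
- right_tray (a point): The same for the right tray, where no ball may go.
- ball0_center (a point): Centre of steel ball 1 of 3, 30 mm in diameter, 110 g; at the start in the feed channel, number 1 nearest the stop.
- ball1_center (a point): Centre of steel ball 2 of 3, 30 mm in diameter, 110 g; at the start in the feed channel, number 1 nearest the stop.
- ball2_center (a point): Centre of steel ball 3 of 3, 30 mm in diameter, 110 g; at the start in the feed channel, number 1 nearest the stop.
- oil: Bystander: small yellow oil bottle, 48 mm across, 130 mm tall, standing. Leave alone.
- jar: Bystander: glass jar with steel lid, 64 mm across, 85 mm tall, standing. Leave alone.
- mug: Bystander: white mug, 80 mm across, 90 mm tall. Leave alone.
- spanner: Bystander: steel spanner, 170 mm long, lying in front of the feeder. Leave alone.
- driver: Bystander: screwdriver, 190 mm long, lying in front of the feeder. Leave alone.
- bush: Bystander: brass flanged bush, 44 mm across, 35 mm tall, standing behind the right end of the gate. Leave alone.
- collar: Bystander: steel shaft collar (ring), 48 mm across, 18 mm tall, lying in front of the gate. Leave alone.

How it is judged (in metres and radians):
On the way, in this order (a step that is already met when the one before it is completed fails the run):
1. the gate is tipped fully to the left while the stop is still shut (value of joint gate above 0.25 rad and value of joint stop below 0.01 m), for 0.2 s.
2. the stop is pushed fully open with the gate still tipped left (value of joint gate above 0.25 rad and value of joint stop above 0.045 m), for 0.1 s.
At the end, for the whole second after the job is handed in: The gate is tipped left (over 0.25 of 0.30 rad), the stop is open (over 45 of 55 mm), and all three balls lie at rest inside the left tray (all of step 2 and y of ball0_center in the frame of feeder between 0.186 and 0.298 m and x of ball0_center in the frame of feeder between -0.058 and 0.058 m and z of each of ball0_center, ball1_center, ball2_center in the frame of feeder below 0.06 m and linear speed of each of ball0, ball1, ball2 below 0.05 m/s and y of ball1_center in the frame of feeder between 0.186 and 0.298 m and x of ball1_center in the frame of feeder between -0.058 and 0.058 m and y of ball2_center in the frame of feeder between 0.186 and 0.298 m and x of ball2_center in the frame of feeder between -0.058 and 0.058 m); the robot touches nothing.
It fails at once if a ball goes down the right chute (y of any of ball0_center, ball1_center, ball2_center in the frame of feeder below -0.1 m).
It fails at once if a ball is lifted (z of any of ball0_center, ball1_center, ball2_center in the frame of feeder above 0.18 m).
It fails at once if a ball is touched by the robot (contact force between any of the arm, the fingers and ball0 above 0.5 N or contact force between any of the arm, the fingers and ball1 above 0.5 N or contact force between any of the arm, the fingers and ball2 above 0.5 N).
It fails at once if a bystander is shifted by more than 30 mm (distance of any of oil, jar, mug, spanner, driver, bush, collar from where it was at the start of the episode above 0.03 m).
It also fails if it takes over 42 s, if anything falls off the work surface, if the arm or the gripper's body presses on something with over 40 N, if the wrist force passes 120 N, or if a joint passes its speed limit or range.

## Working session

There is one attempt and no reset: what is moved stays moved. The work goes in short steps, Python scripts to look and compute and a tool call to move; the robot and the scene stay as the last step left them, time stands still between calls to the robot, and variables do not carry over. Pictures are saved under pics/ and viewed, on a budget of 10 in all, crops included, one or two more only if the job needs it, and the job is handed in when it is done.

Besides the shell and the picture viewer there is one more tool, called after ">>>" by a JSON object that holds its "api" and its "payload". move_arm: Moves the arm, as the interface text tells. Scaled input: -1 to 1 covers 300 mm each way for a shift and pi/2 rad each way for a turn. Its arguments: {"type":"object","properties":{"linear":{"type":"array","items":{"type":"array","items":{"type":"number","minimum":-1,"maximum":1}}},"twist":{"type":"array","items":{"type":"array","items":{"type":"number","minimum":-1,"maximum":1}}},"hand":{"type":"array","items":{"type":"number"}},"force":{"type":"number"}},"required":["linear","twist","hand"]}

```bash
mkdir -p pics; ls; cat > h.py <<'E'
import numpy as np, cv2
from bench import r
def snap(n):
    s=r.snapshot(n); np.savez(f'pics/{n}.npz',**s); return s
def world(s):
    K=s['intrinsics'];z=s['range_z'];v,u=np.mgrid[:z.shape[0],:z.shape[1]]
    c=np.stack([(u-K[0,2])/K[0,0]*z,(v-K[1,2])/K[1,1]*z,z],-1)
    return (c-s['t'])@s['R']
E
python3 - <<'E'
from h import *
s=r.sense();print(s)
a=[snap(n) for n in('top','side')]
for n,q in zip(('top','side'),a): cv2.imwrite(f'pics/{n}1.png',cv2.resize(q['frame'][...,::-1],(800,600)));print(q['R'],q['t'])
E
```

```text
pics
{'time': 0.0, 'joint_pos': array([-7.91477052e+01,  7.51596685e+00,  8.53302526e+01, -9.26394353e-04,
        8.72621741e+01, -4.89169533e+00]), 'qd': array([-0.05288677, -0.12704558, -0.0255677 ,  0.02255083,  0.04417964,
       -0.03562784]), 'joint_efforts': array([ 2.25461531e-04, -5.69385731e+01, -5.00562215e+01, -1.47450542e-04,
        1.45944738e-02,  3.98358338e-06]), 'tool_pos': array([ 162.72700168, -576.92760987,  230.22616251]), 'tcp_rot': array([-89.99167889,   0.10807757, -74.25595685]), 'ft_force': array([ 0.65147953,  0.64196606, -1.18900789]), 'wrist_torque': array([-0.05224284,  0.02655851, -0.02253978]), 'finger_gap': 85.5137252032725}
[[ 0.02528572 -0.99947695 -0.02016104]
 [-0.99399921 -0.0229899  -0.1069441 ]
 [ 0.10642466  0.02274422 -0.99406061]] [  59.96532231  593.01456345 1175.42115521]
[[-0.89809199 -0.43940989  0.01870109]
 [-0.34766374  0.68324794 -0.6421076 ]
 [ 0.26937095 -0.58317338 -0.76638639]] [555.15676622 235.67318075 900.12279007]
```

View pics/top1.png

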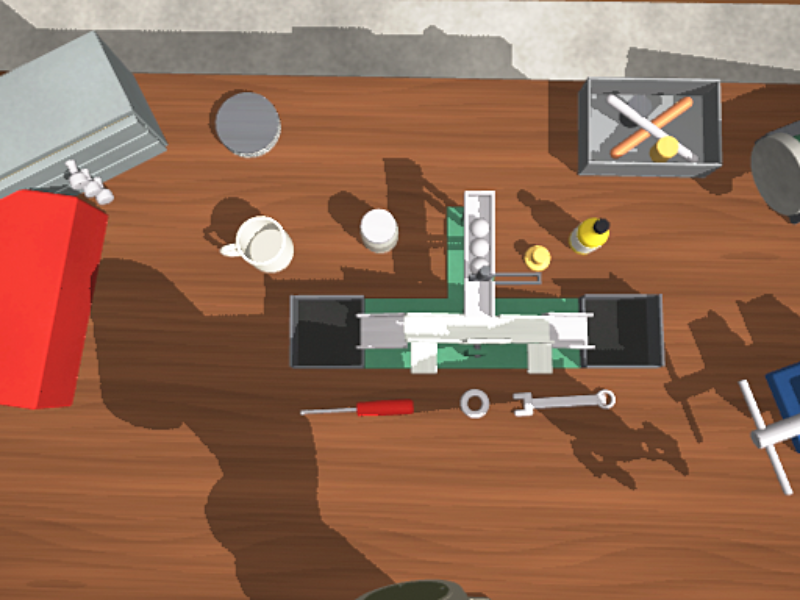

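View pics/side1.png

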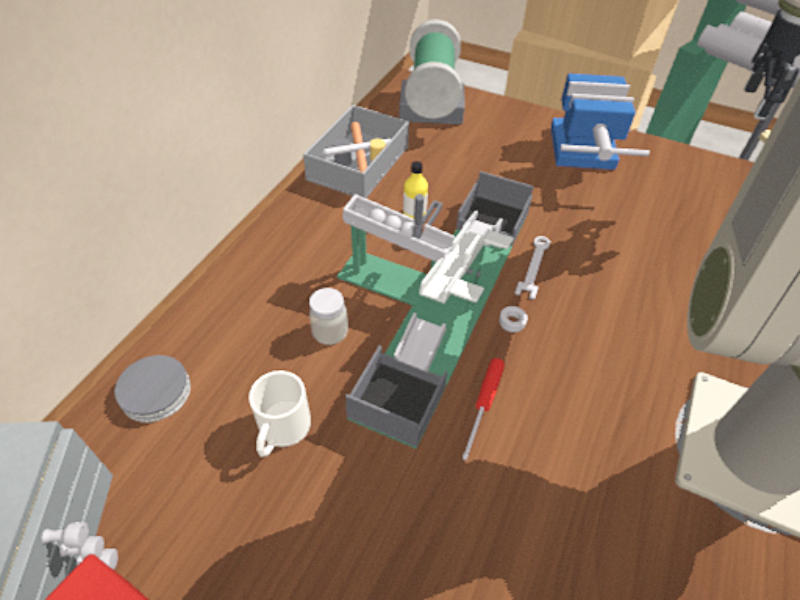

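The top view (800x600) shows the left plate at about (424,357), the right plate at (540,357), the post near (480,272) and the trays at x 290-363 and 583-662. The side view confirms the left end is raised and the balls are behind the stop. Next I'll measure these in world coordinates.

```bash
python3 - <<'E'
import numpy as np
from h import world
s=dict(np.load('pics/top.npz'));W=world(s)
def at(u,v,k=2):
    u,v=int(u*.64),int(v*.64);p=W[v-k:v+k+1,u-k:u+k+1].reshape(-1,3);return np.median(p,0).round(1)
for n,u,v in[('lp',424,357),('rp',540,357),('ltray',325,330),('rtray',622,330),('b1',478,264),('b2',480,248),('b3',480,229),('oil',592,232),('jar',380,230),('bush',538,256),('collar',475,391),('mug',265,245)]: print(n,at(u,v))
# stop: highest points near channel
m=(W[...,2]>175)&(W[...,2]<260)&(W[...,0]>450)&(abs(W[...,1]+0)<300)
v,u=np.nonzero(m);print(len(v));print(np.c_[u/.64,v/.64,W[m]].round(0)[:40])
# plates: region
for n,(u0,u1) in dict(l=(412,437),r=(528,552)).items():
    P=W[int(345*.64):int(374*.64),int(u0*.64):int(u1*.64)].reshape(-1,3);P=P[P[:,2]>50 if n=='r' else P[:,2]>110]
    print(n,len(P),P.min(0).round(1),P.max(0).round(1),P.mean(0).round(1))
# tray outline / feeder yaw: green base & tray dark by height
Z=W[...,2];m=(Z>35)&(Z<90)&(W[...,0]>400)&(W[...,0]<720)
import cv2
for n,(u0,u1) in dict(L=(285,372),R=(575,668)).items():
    mm=m.copy();mm[:,:int(u0*.64)]=0;mm[:,int(u1*.64):]=0;mm[:int(285*.64)]=0;mm[int(375*.64):]=0
    rc=cv2.minAreaRect(W[mm][:,:2].astype(np.float32));print(n,rc)
E
```

```text
lp [496.8  16.  146.3]
rp [ 502.8 -166.5   98.1]
ltray [542.2 180.9  10.3]
rtray [ 554.1 -322.2   11.3]
b1 [639.7 -61.2 156. ]
b2 [662.7 -65.1 161.6]
b3 [691.4 -64.4 163.7]
oil [ 703.8 -247.3   98.8]
jar [702.3  89.3  85. ]
bush [ 675.2 -175.4   35.6]
collar [445.6 -75.   17.4]
mug [689.8 292.6   5. ]
68
[[481. 266. 625. -61. 221.]
 [483. 266. 625. -63. 223.]
 [484. 266. 624. -65. 224.]
 [486. 266. 624. -67. 227.]
 [488. 266. 625. -70. 224.]
 [481. 267. 622. -61. 226.]
 [483. 267. 622. -63. 226.]
 [484. 267. 622. -65. 225.]
 [486. 267. 623. -68. 223.]
 [488. 267. 622. -70. 227.]
 [489. 267. 622. -72. 227.]
 [480. 269. 620. -59. 224.]
 [481. 269. 620. -61. 224.]
 [483. 269. 620. -63. 225.]
 [484. 269. 620. -65. 224.]
 [486. 269. 620. -68. 225.]
 [488. 269. 620. -70. 224.]
 [489. 269. 620. -72. 226.]
 [478. 270. 621. -59. 201.]
 [480. 270. 618. -59. 223.]
 [481. 270. 618. -61. 223.]
 [483. 270. 618. -63. 223.]
 [484. 270. 618. -66. 222.]
 [486. 270. 618. -68. 225.]
 [488. 270. 618. -70. 222.]
 [489. 270. 618. -72. 224.]
 [477. 272. 623. -59. 176.]
 [478. 272. 618. -58. 207.]
 [480. 272. 616. -59. 221.]
 [481. 272. 615. -61. 226.]
 [483. 272. 616. -63. 223.]
 [484. 272. 616. -66. 224.]
 [486. 272. 615. -68. 226.]
 [488. 272. 616. -70. 225.]
 [489. 272. 616. -72. 223.]
 [470. 273. 620. -50. 176.]
 [475. 273. 620. -57. 175.]
 [477. 273. 619. -59. 185.]
 [478. 273. 616. -59. 204.]
 [480. 273. 615. -60. 213.]]
l 304 [472.9  -1.2 137. ] [516.3  35.2 155.1] [494.5  17.1 147.2]
r 285 [ 478.  -185.6   89. ] [ 523.  -148.5  107. ] [ 500.4 -166.7   97.9]
L ((537.5188598632812, 166.12567138671875), (118.81742858886719, 131.2229461669922), 1.4130600690841675)
R ((551.0432739257812, -299.6312255859375), (117.97813415527344, 140.2991180419922), 1.2635737657546997)
```

>>> {"api": "move_arm", "payload": {"linear": [[-0.81, -0.1, 0.817], [-0.81, -0.1, 0.817], [-0.81, -0.1, 0.817], [-0.81, -0.1, 0.817], [-0.81, -0.1, 0.817], [-0.81, -0.1, 0.817], [-0.81, -0.1, 0.817], [-0.81, -0.1, 0.817], [-0.81, -0.1, 0.817], [-0.81, -0.1, 0.817], [-0.81, -0.1, 0.817], [-0.81, -0.1, 0.817]], "twist": [[0, 0.157, 0], [0, 0.157, 0], [0, 0.157, 0], [0, 0.157, 0], [0, 0.157, 0], [0, 0.157, 0], [0, 0.157, 0], [0, 0.157, 0], [0, 0.157, 0], [0, 0.157, 0], [0, 0.157, 0], [0, 0.157, 0]], "hand": [-1, -1, -1, -1, -1, -1, -1, -1, -1, -1, -1, -1]}}

```text
time: 1.1
tool_pos: [332.3, -277.2, 260.4]
tcp_rot: [-90.1, 0.1, -88.4]
ft_force: [0.6, -0.2, 0.3]
finger_gap: 0.1
```

>>> {"api": "move_arm", "payload": {"linear": [[-0.988, 0, 0.571], [-0.988, 0, 0.571], [-0.988, 0, 0.571], [-0.988, 0, 0.571], [-0.988, 0, 0.571], [-0.988, 0, 0.571], [-0.988, 0, 0.571], [-0.988, 0.2, 0.571], [-0.988, 0.2, 0.571], [-0.988, 0.2, 0.571], [-0.988, 0.2, 0.571], [-0.988, 0.2, 0.571]], "twist": [[0, 0, 0], [0, 0, 0], [0, 0, 0], [0, 0, 0], [0, 0, 0], [0, 0, 0], [0, 0, 0], [0, 0, 0], [0, 0, 0], [0, 0, 0], [0, 0, 0], [0, 0, 0]], "hand": [-1, -1, -1, -1, -1, -1, -1, -1, -1, -1, -1, -1]}}

```text
time: 2.1
tool_pos: [495.2, 22.5, 200.9]
tcp_rot: [-90.1, 0.1, -88.5]
ft_force: [-0.0, -0.8, 0.9]
finger_gap: 0.2
```

```bash
python3 - <<'E'
from h import *
s=r.sense();print(s['tool_pos'],s['tcp_rot'],s['ft_force'])
q=snap('side');cv2.imwrite('pics/side2.png',cv2.resize(q['frame'][60:260,200:380][...,::-1],None,fx=3,fy=3,interpolation=cv2.INTER_CUBIC))
E
```

```text
[495.21280215  22.52307895 200.86006952] [-9.00972176e+01  6.24207721e-02 -8.84640922e+01] [-0.00154057 -0.8367425   0.89238134]
```

View pics/side2.png

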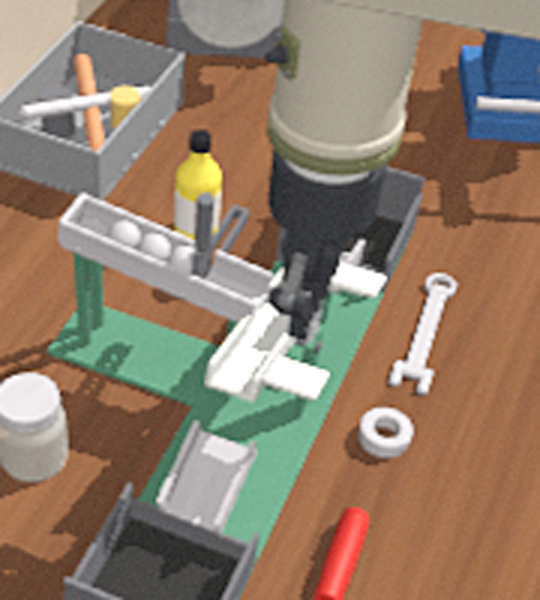

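The shut fingertip is at about (315,345), just above the raised left plate at (295,377), and clear of the trough. I'll press down gently.

>>> {"api": "move_arm", "payload": {"linear": [[0, 0.08, 0], [0, 0.14, 0], [0, 0.17, 0], [0, 0.19, 0], [0, 0.21, 0], [0, 0.23, 0], [0, 0.25, 0], [0, 0.27, 0], [0, 0.29, 0], [0, 0.31, 0], [0, 0.325, 0], [0, 0.335, 0]], "twist": [[0, 0, 0], [0, 0, 0], [0, 0, 0], [0, 0, 0], [0, 0, 0], [0, 0, 0], [0, 0, 0], [0, 0, 0], [0, 0, 0], [0, 0, 0], [0, 0, 0], [0, 0, 0]], "hand": [-1, -1, -1, -1, -1, -1, -1, -1, -1, -1, -1, -1]}}

```text
time: 3.15
tool_pos: [495.3, 22.5, 100.4]
tcp_rot: [-90.0, 0.1, -88.5]
ft_force: [0.2, 1.1, 0.1]
finger_gap: -0.2
```

>>> {"api": "move_arm", "payload": {"linear": [[0, 0.005, 0], [0, 0.01, 0], [0, 0.01, 0]], "twist": [[0, 0, 0], [0, 0, 0], [0, 0, 0]], "hand": [-1, -1, -1]}}

```text
time: 3.4
tool_pos: [495.3, 22.5, 97.9]
tcp_rot: [-90.1, 0.1, -88.5]
ft_force: [-2.2, 0.1, 5.3]
finger_gap: 0.2
```

```bash
python3 - <<'E'
from h import *
s=r.sense();print(s['tool_pos'],s['ft_force'],s['time'])
q=snap('side');cv2.imwrite('pics/side3.png',cv2.resize(q['frame'][60:260,200:380][...,::-1],None,fx=3,fy=3,interpolation=cv2.INTER_CUBIC))
E
```

```text
[495.29044832  22.49877298  97.85360093] [-2.16300039  0.05705933  5.29406936] 3.4
```

View pics/side3.png

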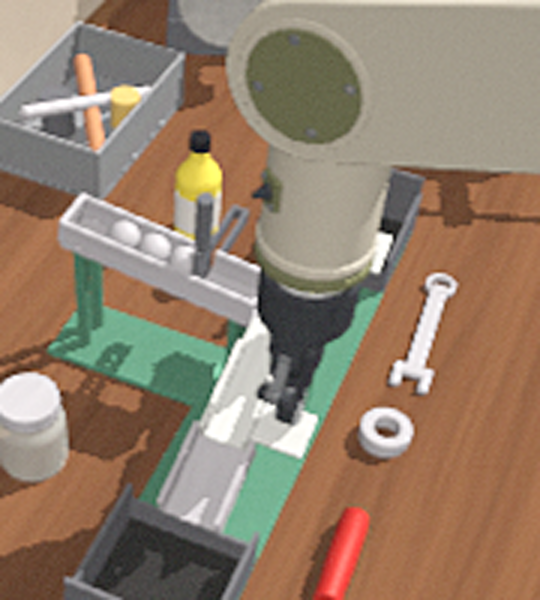

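The gate's left end is down on the chute, with the tip on the plate at about (290,425). I'll press slightly more to confirm it's on the limit.

>>> {"api": "move_arm", "payload": {"linear": [[0, 0.004, 0], [0, 0.008, 0], [0, 0.008, 0], [0, 0.008, 0]], "twist": [[0, 0, 0], [0, 0, 0], [0, 0, 0], [0, 0, 0]], "hand": [-1, -1, -1, -1]}}

```text
time: 3.78
tool_pos: [495.4, 22.4, 97.4]
tcp_rot: [-90.0, 0.0, -88.5]
ft_force: [-10.2, -0.5, 17.9]
finger_gap: -0.1
```

The gate is on its limit: 18 N for 0.5 mm of travel. Now I'll lift straight up.

>>> {"api": "move_arm", "payload": {"linear": [[0, -0.05, 0], [0, -0.15, 0], [0, -0.28, 0], [0, -0.41, 0], [0, -0.54, 0], [0, -0.63, 0], [0, -0.63, 0]], "twist": [[0, 0, 0], [0, 0, 0], [0, 0, 0], [0, 0, 0], [0, 0, 0], [0, 0, 0], [0, 0, 0]], "hand": [-1, -1, -1, -1, -1, -1, -1]}}

```text
time: 4.37
tool_pos: [498.6, 22.1, 294.3]
tcp_rot: [-89.4, -0.0, -88.5]
ft_force: [0.2, 0.4, -0.1]
finger_gap: -0.1
```

```bash
python3 - <<'E'
from h import *
s=r.sense();print(s['tool_pos'],s['tcp_rot'],s['ft_force'],s['time'])
q=snap('side');cv2.imwrite('pics/side4.png',cv2.resize(q['frame'][60:260,200:380][...,::-1],None,fx=3,fy=3,interpolation=cv2.INTER_CUBIC))
W=world(q); m=(W[...,2]>190)&(W[...,2]<230)&(abs(W[...,0]-620)<25)&(abs(W[...,1]+66)<40)
P=W[m];print(len(P),P.min(0),P.max(0),np.median(P,0))
# gate left plate heights
m=(abs(W[...,0]-495)<15)&(abs(W[...,1]-30)<12)&(W[...,2]>60)&(W[...,2]<170);P=W[m]
A=np.c_[P[:,:2],np.ones(len(P))];print(len(P),np.median(P,0),np.linalg.lstsq(A,P[:,2],rcond=None)[0])
E
```

```text
[498.59751833  22.07335163 294.28926069] [-8.93776557e+01 -2.66438317e-02 -8.84798940e+01] [ 0.18997183  0.36729439 -0.10767958] 4.3667
85 [609.06777674 -72.46729033 190.05223928] [625.07028314 -56.45669201 227.59482162] [615.30875484 -60.92130315 213.67395141]
107 [494.80891058  29.05362968  94.89394307] [ 7.68927899e-03 -3.40706256e-01  1.01161666e+02]
```

View pics/side4.png

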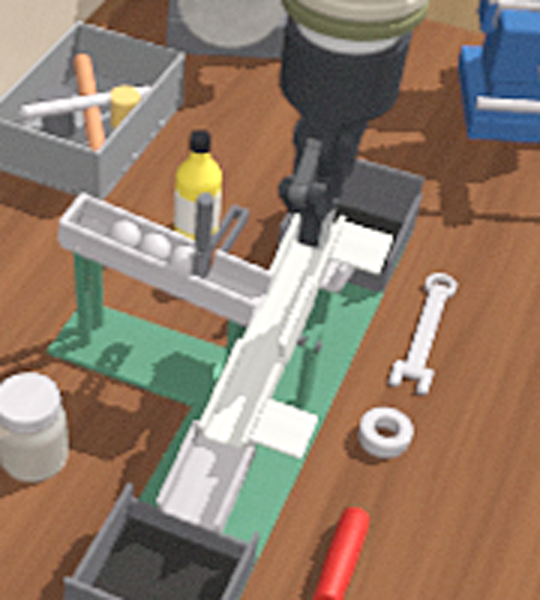

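The gate stays down: the plate is at z = 94.9 with a slope of 0.33 rad. The stop is shut and the three balls are behind it. I'll move to the left of the post and come down beside it.

>>> {"api": "move_arm", "payload": {"linear": [[0.1, 0, 0.2], [0.1, 0, 0.395], [0.1, 0, 0.395], [0.1, 0, 0.395], [0.1, 0.1, 0.395], [0.1, 0.2, 0.395], [0.1, 0.28, 0.395], [0.1, 0.32, 0.395], [0.1, 0.32, 0.395], [0.1, 0.32, 0.395]], "twist": [[0, 0, 0], [0, 0, 0], [0, 0, 0], [0, 0, 0], [0, 0, 0], [0, 0, 0], [0, 0, 0], [0, 0, 0], [0, 0, 0], [0, 0, 0]], "hand": [-1, -1, -1, -1, -1, -1, -1, -1, -1, -1]}}

```text
time: 5.25
tool_pos: [616.9, -4.7, 194.8]
tcp_rot: [-89.7, 0.0, -88.5]
ft_force: [1.1, -0.5, 1.1]
finger_gap: 0.2
```

```bash
python3 - <<'E'
from h import *
s=r.sense();print(s['tool_pos'],s['tcp_rot'],s['ft_force'],s['time'])
q=snap('side');cv2.imwrite('pics/side5.png',cv2.resize(q['frame'][60:260,200:380][...,::-1],None,fx=3,fy=3,interpolation=cv2.INTER_CUBIC))
E
```

```text
[616.90080606  -4.69526995 194.81315131] [-8.97206024e+01  2.18210055e-03 -8.84812190e+01] [ 1.09000662 -0.46724783  1.14453593] 5.25
```

View pics/side5.png

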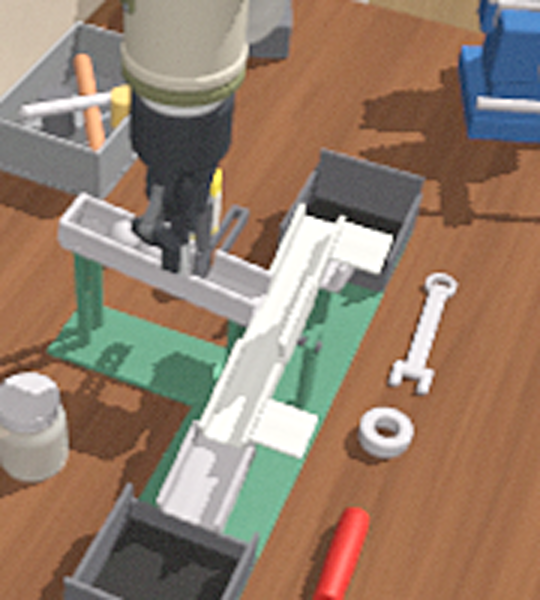

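The fingers at about (180,260) stand left of the post at (200,240), in line with it. Now I'll push right.

>>> {"api": "move_arm", "payload": {"linear": [[0.06, 0, 0.005], [0.1, 0, 0.005], [0.12, 0, 0.005], [0.14, 0, 0.005], [0.16, 0, 0.005], [0.18, 0, 0.005], [0.2, 0, 0.005], [0.22, 0, 0.005], [0.24, 0, 0.005], [0.26, 0, 0.005], [0.28, 0, 0.005], [0.29, 0, 0.005]], "twist": [[0, 0, 0], [0, 0, 0], [0, 0, 0], [0, 0, 0], [0, 0, 0], [0, 0, 0], [0, 0, 0], [0, 0, 0], [0, 0, 0], [0, 0, 0], [0, 0, 0], [0, 0, 0]], "hand": [-1, -1, -1, -1, -1, -1, -1, -1, -1, -1, -1, -1]}}

```text
time: 6.3
tool_pos: [621.7, -92.6, 196.6]
tcp_rot: [-89.6, -0.0, -88.5]
ft_force: [1.1, 1.7, 1.4]
finger_gap: 0.2
```

>>> {"api": "move_arm", "payload": {"linear": [[0.01, 0, 0], [0.02, 0, 0], [0.03, 0, 0], [0.03, 0, 0], [0.03, 0, 0]], "twist": [[0, 0, 0], [0, 0, 0], [0, 0, 0], [0, 0, 0], [0, 0, 0]], "hand": [-1, -1, -1, -1, -1]}}

```text
time: 6.72
tool_pos: [621.9, -99.1, 196.5]
tcp_rot: [-89.6, 0.2, -88.4]
ft_force: [-0.3, 12.6, 3.0]
finger_gap: -0.1
```

The post is on its limit: 12.6 N at y = -99, where I predicted -98. I'll back off to the left, then go up.

>>> {"api": "move_arm", "payload": {"linear": [[-0.05, 0, 0], [-0.12, 0, 0], [-0.15, -0.05, 0], [-0.15, -0.15, 0], [-0.15, -0.28, 0], [-0.15, -0.35, -0.1], [-0.15, -0.35, -0.25], [-0.15, -0.35, -0.4], [-0.15, -0.35, -0.55], [-0.15, -0.35, -0.6], [-0.15, -0.35, -0.6], [-0.15, -0.35, -0.6]], "twist": [[0, 0, 0], [0, 0, 0], [0, 0, 0], [0, 0, 0], [0, 0, 0], [0, 0, 0], [0, 0, 0], [0, 0, 0], [0, 0, 0], [0, 0, 0], [0, 0, 0], [0, 0, 0]], "hand": [-1, -1, -1, -1, -1, -1, -1, -1, -1, -1, -1, -1]}}

```text
time: 7.72
tool_pos: [439.3, -59.9, 300.8]
tcp_rot: [-89.5, 0.1, -88.5]
ft_force: [-0.6, -0.8, 0.1]
finger_gap: -0.1
```

```bash
python3 - <<'E'
from h import *
s=r.sense();print(s['tool_pos'],s['ft_force'],s['time'])
q=snap('side');cv2.imwrite('pics/side6.png',cv2.resize(q['frame'][60:300,180:380][...,::-1],None,fx=2.5,fy=2.5,interpolation=cv2.INTER_CUBIC))
W=world(q); m=(W[...,2]>190)&(W[...,2]<230)&(abs(W[...,0]-620)<25)&(abs(W[...,1]+100)<80)
P=W[m];print(len(P),P.min(0),P.max(0),np.median(P,0))
m=(abs(W[...,0]-495)<15)&(abs(W[...,1]-30)<12)&(W[...,2]>60)&(W[...,2]<170);print(np.median(W[m],0))
E
```

```text
[439.27229669 -59.86925216 300.75563968] [-0.6299622  -0.78796154  0.14185072] 7.7167
78 [ 609.9696601  -126.40533777  190.32848845] [ 625.57925998 -110.44009141  227.76448574] [ 616.91067624 -116.01605746  212.95870471]
[494.94231803  29.43428415  94.73720497]
```

View pics/side6.png

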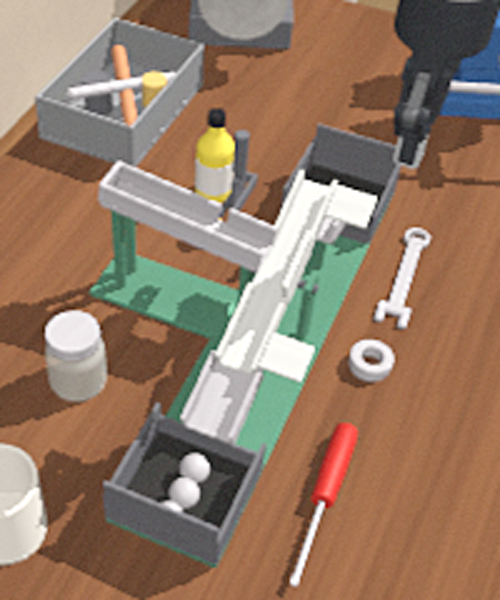

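All three balls are in the left tray, at about (195,467), (184,490) and (172,508). The post has travelled 55 mm and the gate plate is still at 94.7 mm. I'll let the balls settle, then check that they are at rest.

>>> {"api": "move_arm", "payload": {"linear": [[0, 0, 0], [0, 0, 0], [0, 0, 0], [0, 0, 0], [0, 0, 0], [0, 0, 0], [0, 0, 0], [0, 0, 0], [0, 0, 0], [0, 0, 0], [0, 0, 0], [0, 0, 0]], "twist": [[0, 0, 0], [0, 0, 0], [0, 0, 0], [0, 0, 0], [0, 0, 0], [0, 0, 0], [0, 0, 0], [0, 0, 0], [0, 0, 0], [0, 0, 0], [0, 0, 0], [0, 0, 0]], "hand": [-1, -1, -1, -1, -1, -1, -1, -1, -1, -1, -1, -1]}}

```text
time: 8.77
tool_pos: [440.1, -59.8, 300.7]
tcp_rot: [-89.5, 0.2, -88.5]
ft_force: [0.1, 1.1, -0.3]
finger_gap: 0.5
```

```bash
cat > chk.py <<'E'
from h import *
a=np.deg2rad(1.6);fx=np.array([np.cos(a),np.sin(a)]);fy=np.array([-fx[1],fx[0]]);o=np.array([619,-66])-75*fx
fr=[]
for k in range(4):
    q=r.snapshot('top');W=world(q);d=W[...,:2]-o;x=d@fx;y=d@fy;z=W[...,2]
    m=(abs(x)<52)&(y>185)&(y<296)&(z>25)&(z<48)&(q['frame'].min(-1)>80)
    n,l,st,c=cv2.connectedComponentsWithStats(m.astype(np.uint8))
    print(r.sense()['time'],[(np.round([x[l==i].mean(),y[l==i].mean(),z[l==i].max()],1),int((l==i).sum())) for i in range(1,n) if st[i,4]>10]);fr.append(q['frame'].astype(int))
print('max diff tray',abs(fr[3]-fr[0])[180:240,180:240].max())
E
python3 chk.py
```

```text
8.8167 [(array([  1.5, 185.7,  45.1]), 18), (array([2.000e-01, 2.801e+02, 4.360e+01]), 98), (array([ -2.1, 234.5,  43.8]), 192)]
8.8667 [(array([ 34.6, 295.5,  46.1]), 13), (array([  1.4, 185.7,  47.6]), 18), (array([2.00e-01, 2.80e+02, 4.41e+01]), 99), (array([ -2. , 234.7,  47.5]), 189)]
8.9167 [(array([ 34.5, 295.4,  46.4]), 13), (array([  1.5, 185.7,  45.1]), 18), (array([  0.4, 279.9,  43.4]), 96), (array([ -2.2, 234.5,  45.7]), 193)]
8.9667 [(array([ 34.5, 295.3,  45.4]), 13), (array([  5.3, 185.7,  44.2]), 15), (array([1.000e-01, 2.799e+02, 4.400e+01]), 96), (array([ -2.2, 234.5,  45.3]), 191)]
max diff tray 5
```

```bash
python3 -c "
from bench import r
print(r.sense()['ft_force'],r.hand_in())"
```

```text
the job is handed in; nothing more can be done
[ 0.07911398 -0.03605811 -0.78295612] None
```

The gate is tipped fully left, the stop is fully open, and all three balls rolled into the left tray and came to rest. I handed the job in at about 9 s of the 42 s allowed; hand-in gives no verdict.

- **Gate:** I pressed the left plate down with the shut fingertips until it hit its limit, at about 18 N. After I let go it stayed down, with the plate at 95 mm and a slope of about 0.33 rad.
- **Stop:** I pushed the post to the right until it hit its limit, at about 13 N. Before-and-after camera measurements put its travel at 55 mm.
- **Balls:** In the last check one ball showed clearly at feeder y ≈ 280 mm. The other two touch and showed as a single blob around y ≈ 235 mm. All were at x ≈ 0, inside the tray, and four frames over 0.15 s showed no movement beyond image noise.
- **Robot:** The arm was about 300 mm up and clear of everything, with near-zero wrist force. I checked the bystanders only by eye in the last side view, where those in the frame looked unmoved.

No checks failed. The small extra blobs in the ball check, at y ≈ 186 and 295 mm, are probably the chute lip and the tray wall.

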